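Right the leaning stone in its new stand

ROBOT

A 7-joint arm with a two-finger parallel gripper is mounted at the origin on the work surface. World frame = base frame: x ahead of the robot, y to its left, z up, the work surface at z = 0. Lengths are in m, angles in rad, forces in N, time in s.
With the tool pointing down it reaches from about 0.35 to 0.9 m from the base axis. Payload 7.2 kg.
Tool frame: the origin (TCP) lies between the finger pads, 19 mm behind the fingertips; this is the grasp point; z points along the fingers, y is the line along which they close (so a half turn about z gives the same grasp; the last joint's range is limited). The gripper opens to 85 mm and grips with 20 to 120 N. Pads are 22 mm wide; open, the fingers measure 114 mm over their backs; the gripper's body (76 mm by 85 mm) begins 54 mm behind the grasp point. The pads swing forward as they close: fully open they stand 13 mm farther back than shut.
Start: joints at [1.072, 0.411, -0.013, 1.596, 0.006, 1.134, -0.082], TCP at [0.261, -0.568, 0.25] pointing down, gripper open.
Joint ranges: [-2.95, 2.95], [-0.29, 1.99], [-1.47, 1.44], [0.14, 2.54], [-1.03, 4.17], [0.13, 1.85], [-2.86, 2.86]. Speed limits (rad/s): [2.39, 2.39, 3.01, 3.01, 3.14, 3.14, 3.14].

INTERFACE

Orientations are given as a unit quaternion [x, y, z, w].
In Python, from station import read_state, snapshot, finish_job gives the robot as it stands.
- The arm moves only by the tool arm_command, never from a script. Its argument "targets" is a list that holds one entry, the list of rows, each a list of 7 numbers: the shift along the tool's x, y, z in cm, then the turn, a rotation vector about the tool's x, y, z in rad, then the closure, from 0 (fully open) to 1 (shut). In form: [[[x, y, z, ax, ay, az, claw], ...]]. A call has 1 to 8 rows; each row is the pose to reach, as a shift and turn from the pose commanded when the call began, along the tool's axes at that moment; what a row does not reach only later rows make up. A row lasts 1/10 s, in which the tool goes at most 50 mm and 8.59 degrees, less where a joint would pass 70% of its speed; a pose out of reach is approached as far as the arm can. A call with a gripper value outside its range is refused whole. The fingers move at their own pace and stop on an object; the grip force is fixed at half the most. Time passes only in rows, so rows that repeat a pose let the fingers close. It gives the time, the measured TCP pose, the force, the opening and the grip force at its end, in the units of the state.
- read_state(): the state, without advancing time (a new reading comes with each control period).
- snapshot(name): name is "scene" or "top"; returns a dict with "frame" (384x512x3 uint8, red, green, blue), "range_z" (384x512 float32, m along the optical axis (not along the pixel's ray), 0 where there is no reading), "intrinsics" (3x3 intrinsics, pixels), "world_to_cam" (4x4, takes a point from world to camera coordinates). Camera axes: x right, y down, z forward; pixel columns grow to the right and rows downward; lengths in m; the calibration is good to about 2 mm. A picture is of the moment at which its call begins.
- finish_job(): hands the job in; it is judged then, once.
The state is a dict: "t": time; "joint_positions": joint angles; "qvel": joint speeds; "joint_torque": joint torques, N m; "tcp_pos": TCP position; "tcp_rot": TCP orientation; "wrist_force": force on the tool from outside, world axes, zero at the start; "torque": the same for the moment, N m; "opening": finger opening in m; "grip_force": force on a finger pad.
Only numpy, scipy, OpenCV 4.12 (cv2) and the standard library are available. Lean on these libraries where they do the work, as an engineer would, in place of code of your own. Each camera call takes 0.05 s, during which the arm holds its last target. There are 200 camera calls.

TASK

The tall blue-veined stone has rocked over in its fresh, unvarnished pale stand and leans. Push it lightly with the fingertips at the red pencil cross, on the side it leans to, until it rocks back upright, then draw the hand well clear and leave it standing so in its recess. Do not grip, lift or shove the stone about, and leave the other stones and the loose things on the bench alone.

Things in the scene. Friction and masses are not known exactly. Their poses are not given: they have to be found in the camera images.
- tall_stone: The leaning stone: tall, tan with blue veins, 92 mm (x) by 72 (y), 149 high, loose, 1.3 to 1.8 kg. Origin: middle of its underside; z up through it; it leans towards its own -x. Two flats underneath meet in a ridge along y, 5.5 mm to -x of the origin: it rests on the -x flat, its z about 0.15 rad off vertical; upright, it rests on the other. It stays put on either flat.
- red_mark (a point): Centre of the red pencil cross (19 mm) on the stone's leaning side, on its surface, 33 mm along -x and 132 mm up z from its origin; 158 mm above the bench now. It faces outwards, 25 degrees up; 10 mm lower the surface is 5 mm further out. A level push of 1 N here along the stone's +x rocks it: the cross moves 20 mm in all; past half way it drops upright by itself. Pushed on, it tips over.
- raw_stand: Fixed oval stand of fresh pale unvarnished wood under the tall stone: 120 by 104 mm, 39 mm high, with an oval recess 7 mm deep, some mm larger than the stone's foot. Origin: centre of its underside; x along its length, within 0.04 rad of the stone's x. The stone leans to the robot's left, right or away from it.
- raw_stand_seat (a point): Centre of the floor of the pale stand's recess, 32 mm above the bench.
- red_stone: Bystander: red-brown stone with pale patches, 112 x 84 x 111 mm, loose in a low near-black stand, its top about 129 mm above the bench. Origin: centre of its underside. Leave alone.
- cream_stone: Bystander: cream stone with dark blotches, 112 x 86 x 99 mm, loose in a low dark red stand, its top about 117 mm above the bench. Origin: centre of its underside. Leave alone.
- teal_stone: Bystander: low dark teal stone with white veins, 116 x 90 x 69 mm, loose in a low brown stand, its top about 87 mm above the bench. Origin: centre of its underside. Leave alone.
- chisel_wide: Bystander: carving chisel with a brown wooden handle and 22 mm blade, 225 mm long, lying loose. Origin: under its middle. Leave alone.
- chisel_narrow: Bystander: the same with a 12 mm blade. Leave alone.
- pencil: Bystander: red pencil, 166 mm long, 8 mm thick, lying loose. Origin: under its middle. Leave alone.
- mallet: Bystander: wooden mallet, 255 mm long, head 68 mm thick, lying loose. Origin: under it, on its long axis x; the head lies to +x. Leave alone.
- pebble: Bystander: grey pebble, about 52 x 40 x 25 mm, loose. Origin: centre of its underside. Leave alone.

How it is judged:
By the outcome, as a careful person would: the job done as asked, in the order asked, and still so for the second after the job is handed in, with the robot touching nothing.
It also fails if it takes over 32 s, if anything falls off the work surface, if the arm or the gripper's body presses on something with over 40 N, if the wrist force passes 120 N, or if a joint passes its speed limit or range.

## Working session

There is one attempt and no reset: what is moved stays moved. The work goes in short steps, Python scripts to look and compute and a tool call to move; the robot and the scene stay as the last step left them, time stands still between calls to the robot, and variables do not carry over. Pictures are saved under pics/ and viewed, at most 10 in all, crops included, and the job is handed in when it is done.

Besides the shell and the picture viewer there is one more tool, called after "Request:" as name(argument=value, ...), one argument or row to a line, values as JSON. arm_command: Moves the arm, as the interface text tells. Its arguments: {"type":"object","properties":{"targets":{"type":"array","items":{"type":"array","items":{"type":"array","items":{"type":"number"}}}}},"required":["targets"]}

```bash
mkdir -p pics
cat > h.py <<'E'
import numpy as np, cv2
from station import *
def pts(s):
    K=s["intrinsics"];z=s["range_z"];h,w=z.shape
    u,v=np.meshgrid(np.arange(w),np.arange(h))
    c=np.stack([(u-K[0,2])/K[0,0]*z,(v-K[1,2])/K[1,1]*z,z,np.ones_like(z)],-1)
    return (c@np.linalg.inv(s["world_to_cam"]).T)[...,:3]
E
python3 - <<'E'
from h import *
a=[]
for n in("scene","top"):
    s=snapshot(n);np.savez(n,**s);a.append(s["frame"]); print(n,np.linalg.inv(s["world_to_cam"])[:3])
    cv2.imwrite(f"pics/{n}.png",cv2.resize(s["frame"][...,::-1],(800,600)))
r=read_state();print(r["t"],r["tcp_pos"],r["tcp_rot"])
E
```

```text
scene [[-0.77684538  0.40575408 -0.48153388  1.01191134]
 [ 0.62931793  0.47394501 -0.61590184  0.57688232]
 [-0.0216841  -0.7814984  -0.62353031  0.65518512]]
top [[-0.0195815  -0.99753675  0.06735717  0.49222908]
 [-0.99980497  0.01936402 -0.00388028  0.05450338]
 [ 0.00256641 -0.06742001 -0.99772138  1.34849942]]
0.1 [ 0.26079262 -0.56754337  0.24924811] [ 9.76889952e-01  2.13741689e-01 -1.88902078e-04 -6.89990704e-04]
```

View pics/scene.png

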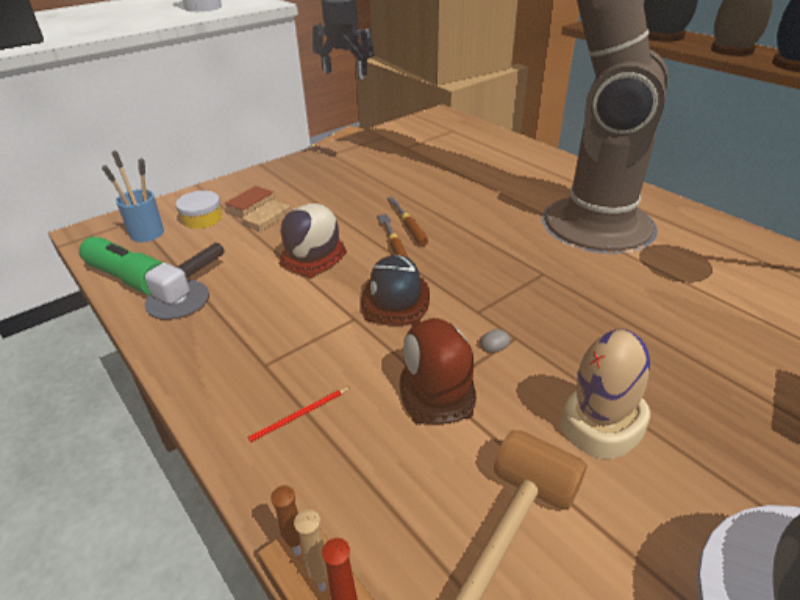

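View pics/top.png

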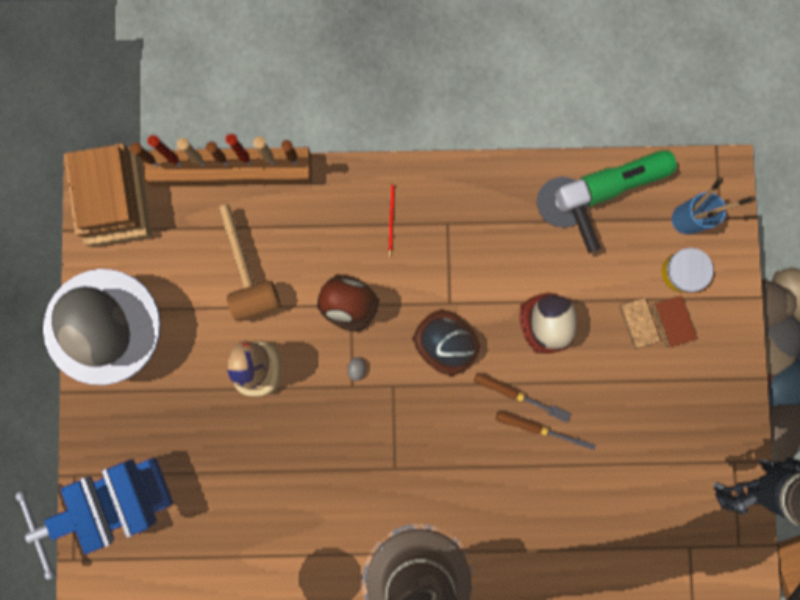

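The leaning stone stands at about (610,385) in the scene picture, with its red cross at (597,358). In the top view it is at (250,365), with the mallet head beyond it at (255,300) and the pebble to its right.

Run:
```python
from h import *
S={n:dict(np.load(n+".npz")) for n in("scene","top")}
s=S["scene"];P=pts(s);f=s["frame"].astype(int);r,g,b=f[...,0],f[...,1],f[...,2]
m=(r>150)&(g<110)&(b<90);m[:, :360]=0;m[:,410:]=0;m[:205]=0;m[250:]=0
v,u=np.nonzero(m);print("cross px",u.mean(),v.mean(),len(u),"pos",np.median(P[m],0),P[m].min(0),P[m].max(0))
A=[]
for n in S:
    P=pts(S[n]);sel=(abs(P[...,0]-.48)<.14)&(abs(P[...,1]-.36)<.14)
    hsv=cv2.cvtColor(S[n]["frame"],cv2.COLOR_RGB2HSV)
    A.append(np.c_[P[sel],hsv[sel]])
    for lo,hi in((.034,.042),(.05,.06),(.08,.09),(.11,.12),(.13,.14),(.15,.16),(.165,.2)):
        k=A[-1][(A[-1][:,2]>lo)&(A[-1][:,2]<hi)]
        if len(k):print(n,lo,len(k),k[:,:3].min(0).round(3),k[:,:3].max(0).round(3))
im=cv2.resize(S["scene"]["frame"][190:310,340:440,::-1],None,fx=5,fy=5,interpolation=2)
im2=cv2.resize(S["top"]["frame"][170:290,120:220,::-1],None,fx=5,fy=5,interpolation=2)
cv2.imwrite("pics/c1.png",cv2.resize(np.hstack([im,im2]),(800,480)))
```

```text
cross px 381.11764705882354 224.64705882352942 34 pos [0.51389881 0.33358997 0.15632025] [ 0.26551858  0.1875177  -0.00138769] [1.01191134 0.57688232 0.65518512]
scene 0.034 567 [0.416 0.291 0.034] [0.616 0.397 0.042]
scene 0.05 121 [0.471 0.293 0.05 ] [0.62  0.398 0.06 ]
scene 0.08 120 [0.453 0.31  0.08 ] [0.521 0.377 0.09 ]
scene 0.11 158 [0.453 0.311 0.11 ] [0.524 0.376 0.12 ]
scene 0.13 197 [0.455 0.307 0.13 ] [0.525 0.375 0.14 ]
scene 0.15 232 [0.452 0.31  0.15 ] [0.52  0.371 0.16 ]
scene 0.165 467 [0.459 0.315 0.165] [0.512 0.365 0.181]
top 0.034 241 [0.412 0.289 0.034] [0.619 0.388 0.042]
top 0.05 100 [0.576 0.291 0.05 ] [0.619 0.396 0.06 ]
top 0.08 15 [0.431 0.304 0.082] [0.505 0.331 0.09 ]
top 0.11 26 [0.433 0.303 0.11 ] [0.517 0.343 0.119]
top 0.13 55 [0.437 0.304 0.13 ] [0.524 0.366 0.14 ]
top 0.15 95 [0.444 0.309 0.15 ] [0.521 0.367 0.16 ]
top 0.165 258 [0.454 0.315 0.165] [0.514 0.361 0.183]
```

View pics/c1.png

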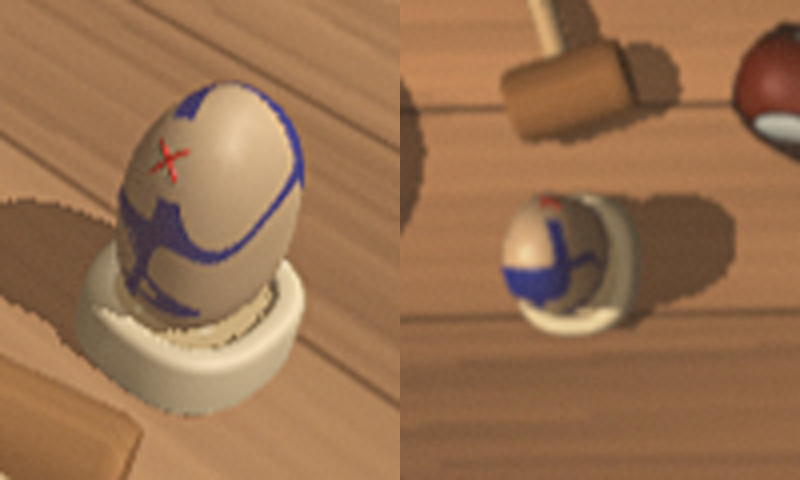

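Run:
```python
from h import *
Q=[]
for n in("scene","top"):
    s=dict(np.load(n+".npz"));P=pts(s);h=cv2.cvtColor(s["frame"],cv2.COLOR_RGB2HSV)
    k=(P[...,2]>.0365)&(P[...,2]<.044)&(P[...,0]<.55)&(P[...,0]>.38)&(P[...,1]>.26)&(P[...,1]<.43)
    Q.append(P[k]);e=cv2.fitEllipse(cv2.convexHull((P[k][:,:2]*1000).astype(np.float32)));print(n,k.sum(),e)
    i=h.astype(int);m=((i[...,0]<6)|(i[...,0]>174))&(i[...,1]>150)&(P[...,2]>.13)&(abs(P[...,0]-.5)<.08)&(abs(P[...,1]-.34)<.08)
    p=P[m];print("cross",len(p),p.mean(0),p.min(0),p.max(0))
    k=(P[...,2]>.1)&(abs(P[...,0]-.48)<.09)&(abs(P[...,1]-.34)<.09)
    t=P[k];T=t if n=="scene" else np.r_[T,t]
k=np.vstack(Q);print("both",cv2.fitEllipse(cv2.convexHull((k[:,:2]*1000).astype(np.float32))))
for z in(.11,.13,.15,.165):
    q=T[abs(T[:,2]-z)<.004];print(z,cv2.fitEllipse((q[:,:2]*1000).astype(np.float32)))
s=dict(np.load("top.npz"));P=pts(s)
k=(P[...,2]>.03)&(P[...,0]>.54)&(P[...,0]<.75)&(abs(P[...,1]-.35)<.13);print("mallet",P[k].min(0),P[k].max(0))
```

```text
scene 440 ((469.4859313964844, 342.4517822265625), (101.38887786865234, 118.75562286376953), 83.5956802368164)
cross 17 [0.516652   0.33330675 0.15714916] [0.51134781 0.32492017 0.15047218] [0.52045371 0.33960682 0.1633991 ]
top 133 ((469.1438903808594, 340.4731750488281), (97.7399673461914, 117.1136245727539), 81.51856231689453)
cross 2 [0.51696793 0.3316052  0.16138375] [0.51685071 0.32792445 0.15860209] [0.51708514 0.33528594 0.16416541]
both ((469.4162292480469, 342.4072265625), (101.2904052734375, 119.4761962890625), 83.097900390625)
0.11 ((477.7940368652344, 339.4268493652344), (73.61011505126953, 93.07076263427734), 79.57742309570312)
0.13 ((479.55511474609375, 339.16949462890625), (70.46247100830078, 89.58319091796875), 78.5805892944336)
0.15 ((481.2466735839844, 339.29705810546875), (61.83089065551758, 79.46318054199219), 76.94760131835938)
0.165 ((482.3469543457031, 339.277587890625), (48.60639953613281, 62.617698669433594), 75.1907958984375)
mallet [0.57307088 0.28849402 0.03063817] [0.74992284 0.39771182 0.0723011 ]
```

The stone leans along about -9.5° yaw, which is away from the robot. The cross is at (0.517, 0.333, 0.157). I'll go beyond it with closed fingers pointing down and tool x along the push.

```bash
cat >> h.py <<'E'
from scipy.spatial.transform import Rotation as R
def goto(p,yaw,p0=None,R0=None):
    s=read_state();p0=s["tcp_pos"] if p0 is None else p0;R0=R.from_quat(s["tcp_rot"]) if R0 is None else R0
    Rt=R.from_euler("z",yaw,degrees=True)*R.from_quat([1,0,0,0])
    print(np.round(R0.inv().apply(np.array(p)-p0)*100,2),np.round((R0.inv()*Rt).as_rotvec(),3))
    return np.array(p),Rt
E
python3 - <<'E'
from h import *
a=goto([.48,-.30,.28],73.3);b=goto([.60,.05,.28],122,*a);goto([.571,.324,.26],170.5,*b)
E
```

```text
[ 31.09 -15.16  -3.06] [-0.001 -0.001 -0.849]
[36.97  1.44  0.  ] [ 0.    0.   -0.85]
[24.77 12.06  2.  ] [ 0.     0.    -0.846]
```

Request:
arm_command(
  targets=[
    [[8, -4, -3, 0, 0, -0.14, 1], [16, -8, -3, 0, 0, -0.28, 1], [24, -12, -3, 0, 0, -0.42, 1], [31, -15, -3, 0, 0, -0.56, 1], [31, -15, -3, 0, 0, -0.7, 1], [31, -15, -3, 0, 0, -0.85, 1], [31, -15, -3, 0, 0, -0.85, 1], [31, -15, -3, 0, 0, -0.85, 1]],
  ],
)

```text
t: 0.9
tcp_pos: [0.4846, -0.2949, 0.2801]
tcp_rot: [0.799, 0.602, 0.002, -0.001]
wrist_force: [0.4, -0.0, -0.8]
opening: 0.0003
grip_force: 0.0
```

Request:
arm_command(
  targets=[
    [[5, 0.2, 0, 0, 0, -0.14, 1], [10, 0.4, 0, 0, 0, -0.28, 1], [15, 0.6, 0, 0, 0, -0.42, 1], [20, 0.8, 0, 0, 0, -0.56, 1], [25, 1, 0, 0, 0, -0.7, 1], [30, 1.2, 0, 0, 0, -0.85, 1], [37, 1.4, 0, 0, 0, -0.85, 1], [37, 1.4, 0, 0, 0, -0.85, 1]],
  ],
)

```text
t: 1.7
tcp_pos: [0.5994, 0.0541, 0.2797]
tcp_rot: [0.482, 0.876, 0.001, -0.001]
wrist_force: [-1.0, 0.8, 0.2]
opening: -0.0003
grip_force: 0.0
```

```bash
python3 -c "
from h import *
s=read_state();print(s['t'],s['tcp_pos'],s['tcp_rot'],s['opening'],s['joint_positions'],s['wrist_force'])
a=goto([.60,.22,.28],150);goto([.571,.324,.26],170.5,*a)"
```

```text
1.7 [0.59938945 0.05412928 0.27972467] [ 4.81648938e-01  8.76363008e-01  1.21150437e-03 -8.43774978e-04] -0.0003186422339412439 [ 0.26851632  0.41428295 -0.59949971  1.58611278  0.24149973  1.21636193
  0.1900668 ] [-1.02454663  0.75562267  0.20383044]
[13.97  8.94  0.02] [ 0.002 -0.002 -0.481]
[7.71 7.56 2.  ] [ 0.     0.    -0.358]
```

Request:
arm_command(
  targets=[
    [[3.5, 2.2, 0, 0, 0, -0.12, 1], [7, 4.5, 0, 0, 0, -0.24, 1], [10.5, 6.7, 0, 0, 0, -0.36, 1], [14, 9, 0, 0, 0, -0.48, 1], [14, 9, 0, 0, 0, -0.48, 1]],
  ],
)

```text
t: 2.2
tcp_pos: [0.5989, 0.222, 0.2796]
tcp_rot: [0.256, 0.967, 0.002, -0.001]
wrist_force: [-0.4, 0.4, 0.9]
opening: 0.0003
grip_force: 0.0
```

Request:
arm_command(
  targets=[
    [[2.6, 2.5, 0.5, 0, 0, -0.12, 1], [5.2, 5, 1, 0, 0, -0.24, 1], [7.7, 7.5, 2, 0, 0, -0.36, 1], [7.7, 7.5, 2, 0, 0, -0.36, 1], [7.7, 7.5, 2, 0, 0, -0.36, 1]],
  ],
)

```text
t: 2.7
tcp_pos: [0.5722, 0.3185, 0.2591]
tcp_rot: [0.085, 0.996, -0.0, -0.001]
wrist_force: [-0.1, 0.2, 0.3]
opening: -0.0002
grip_force: 0.0
```

Run:
```python
from h import *
goto([.571,.324,.176],170.5)
a=snapshot("scene");b=snapshot("top");P=pts(a)
im=cv2.resize(a["frame"][150:310,330:430,::-1],(375,600));im2=cv2.resize(b["frame"][150:310,100:200,::-1],(375,600))
cv2.imwrite("pics/c2.png",np.hstack([im,im2]))
```

```text
[0.2  0.52 8.31] [-0.001 -0.001 -0.005]
```

View pics/c2.png

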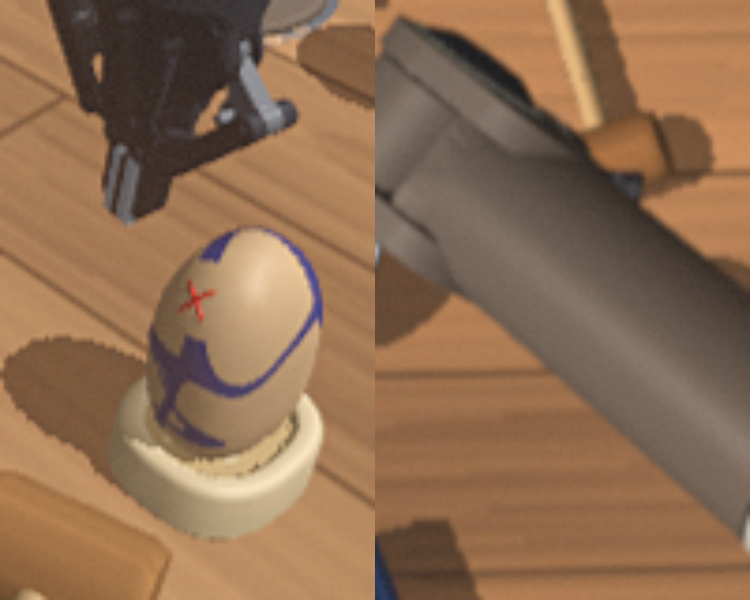

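The fingertips, at (125,215) in the left crop, hang clear of the stone on the cross side. The cross is at (196,300), and the stone is unmoved. Next: descend, then approach slowly.

Request:
arm_command(
  targets=[
    [[0, 0.5, 2.5, 0, 0, 0, 1], [0, 0.5, 5, 0, 0, 0, 1], [0, 0.5, 7, 0, 0, 0, 1], [0, 0.5, 8.3, 0, 0, 0, 1], [0, 0.5, 8.3, 0, 0, 0, 1], [0, 0.5, 8.3, 0, 0, 0, 1]],
  ],
)

```text
t: 3.4
tcp_pos: [0.5742, 0.323, 0.1777]
tcp_rot: [0.086, 0.996, 0.0, 0.0]
wrist_force: [-0.8, 0.6, 1.0]
opening: -0.0001
grip_force: 0.0
```

Request:
arm_command(
  targets=[
    [[0.8, 0, 0, 0, 0, 0, 1], [1.6, 0, 0, 0, 0, 0, 1], [2.4, 0, 0, 0, 0, 0, 1], [3, 0, 0, 0, 0, 0, 1], [3.4, 0, 0, 0, 0, 0, 1], [3.5, 0, 0, 0, 0, 0, 1], [3.5, 0, 0, 0, 0, 0, 1]],
  ],
)

```text
t: 4.1
tcp_pos: [0.5391, 0.3294, 0.1771]
tcp_rot: [0.085, 0.996, -0.0, 0.0]
wrist_force: [-0.2, -1.0, 0.4]
opening: -0.0001
grip_force: 0.0
```

Run:
```python
from h import *
a=snapshot("scene")
cv2.imwrite("pics/c3.png",cv2.resize(a["frame"][180:300,340:440,::-1],(500,600)))
s=read_state();print(s["t"],s["tcp_pos"],s["wrist_force"])
```

```text
4.15 [0.53925031 0.32927697 0.17700933] [-0.23079611  0.00749066 -0.14395059]
```

View pics/c3.png

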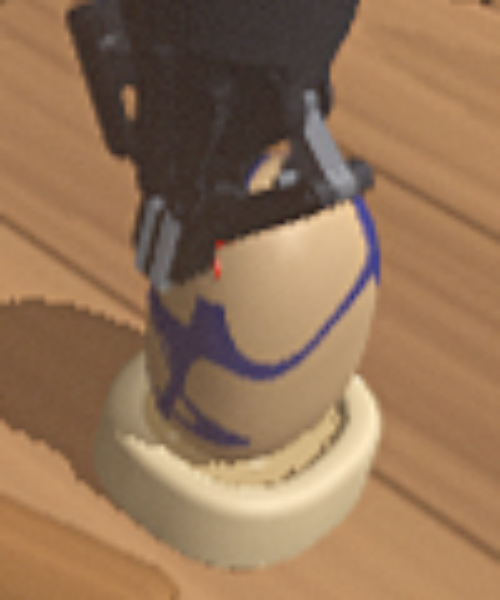

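The fingertip, around (185,270), is now just short of the cross at (217,260). The stone is still leaning, and I estimate the gap at about 11 mm.

Request:
arm_command(
  targets=[
    [[0.4, 0, 0, 0, 0, 0, 1], [0.8, 0, 0, 0, 0, 0, 1], [1.0, 0, 0, 0, 0, 0, 1], [1.2, 0, 0, 0, 0, 0, 1], [1.4, 0, 0, 0, 0, 0, 1], [1.6, 0, 0, 0, 0, 0, 1], [1.6, 0, 0, 0, 0, 0, 1]],
  ],
)

```text
t: 4.85
tcp_pos: [0.523, 0.3322, 0.1771]
tcp_rot: [0.085, 0.996, 0.0, 0.0]
wrist_force: [-1.2, -0.4, -0.8]
opening: -0.0003
grip_force: 0.0
```

```bash
cat > chk.py <<'E'
from h import *
a=snapshot("scene");s=read_state();print(s["t"],s["tcp_pos"],s["wrist_force"])
o=np.load("scene.npz")
# veins (blue) shift in the lower, always visible part, and right silhouette
def vein(f,P):
    h=cv2.cvtColor(f,cv2.COLOR_RGB2HSV);m=(h[...,0]>110)&(h[...,0]<135)&(h[...,1]>90)
    m[:,:360]=0;m[:,425:]=0;m[:245]=0;m[275:]=0;m&=P[...,2]>.06
    return P[m].mean(0).round(4),m.sum()
print(vein(o["frame"],pts(o)),vein(a["frame"],pts(a)))
E
python3 chk.py
```

```text
4.9 [0.52318436 0.33210783 0.17702065] [-0.3907726   1.22961847 -0.3360493 ]
(array([0.5072, 0.3651, 0.1153]), np.int64(17)) (array([0.509 , 0.3634, 0.1161]), np.int64(23))
```

Request:
arm_command(
  targets=[
    [[0.2, 0, 0, 0, 0, 0, 1], [0.4, 0, 0, 0, 0, 0, 1], [0.5, 0, 0, 0, 0, 0, 1], [0.5, 0, 0, 0, 0, 0, 1]],
  ],
)

```text
t: 5.3
tcp_pos: [0.5187, 0.3332, 0.1776]
tcp_rot: [0.085, 0.996, 0.0, 0.001]
wrist_force: [1.7, -1.3, 4.8]
opening: 0.0
grip_force: 2.0
```

```bash
cat > chk.py <<'E'
from h import *
a=snapshot("scene");s=read_state();print(s["t"],s["tcp_pos"],s["wrist_force"])
o=np.load("scene.npz")
g0,g1=[cv2.cvtColor(x["frame"],cv2.COLOR_RGB2GRAY) for x in(o,a)]
m=np.zeros_like(g0);m[236:262,372:412]=255
p=cv2.goodFeaturesToTrack(g0,25,.05,3,mask=m);q,st,e=cv2.calcOpticalFlowPyrLK(g0,g1,p,None,winSize=(9,9))
print("px shift u,v",np.median((q-p)[st==1],0))
P=pts(a);k=(P[...,2]>.105)&(P[...,2]<.115)&(abs(P[...,0]-.48)<.09)&(abs(P[...,1]-.34)<.09)
P0=pts(o);k0=(P0[...,2]>.105)&(P0[...,2]<.115)&(abs(P0[...,0]-.48)<.09)&(abs(P0[...,1]-.34)<.09)
print("x at z=.11",np.percentile(P0[k0][:,0],[2,50,98]).round(4),np.percentile(P[k][:,0],[2,50,98]).round(4))
E
python3 chk.py
```

```text
5.35 [0.51878139 0.33311439 0.17755639] [1.21172953 0.66699736 5.28414632]
px shift u,v [ 0.6904297 -0.5997162]
x at z=.11 [0.4572 0.515  0.5235] [0.4578 0.5105 0.5212]
```

Run:
```python
from h import *
a=snapshot("scene")
cv2.imwrite("pics/c4.png",cv2.resize(a["frame"][195:255,360:420,::-1],(600,600),interpolation=2))
P=pts(a)
for v in range(210,246,3): print(v,[tuple((P[v,u]*1000).astype(int)) for u in range(370,394,4)])
```

```text
210 [(np.int64(318), np.int64(189), np.int64(-1)), (np.int64(312), np.int64(197), np.int64(0)), (np.int64(528), np.int64(322), np.int64(206)), (np.int64(526), np.int64(328), np.int64(210)), (np.int64(537), np.int64(341), np.int64(225)), (np.int64(533), np.int64(347), np.int64(226))]
213 [(np.int64(332), np.int64(199), np.int64(1)), (np.int64(321), np.int64(204), np.int64(-1)), (np.int64(530), np.int64(325), np.int64(203)), (np.int64(525), np.int64(329), np.int64(203)), (np.int64(530), np.int64(339), np.int64(213)), (np.int64(528), np.int64(345), np.int64(215))]
216 [(np.int64(340), np.int64(205), np.int64(0)), (np.int64(330), np.int64(211), np.int64(-2)), (np.int64(529), np.int64(325), np.int64(195)), (np.int64(531), np.int64(334), np.int64(202)), (np.int64(531), np.int64(341), np.int64(207)), (np.int64(529), np.int64(347), np.int64(210))]
219 [(np.int64(348), np.int64(211), np.int64(-1)), (np.int64(341), np.int64(219), np.int64(0)), (np.int64(528), np.int64(326), np.int64(188)), (np.int64(532), np.int64(336), np.int64(196)), (np.int64(533), np.int64(343), np.int64(202)), (np.int64(5
[... 1619 characters left out ...]
, np.int64(338), np.int64(143)), (np.int64(516), np.int64(345), np.int64(146)), (np.int64(515), np.int64(352), np.int64(151))]
240 [(np.int64(507), np.int64(310), np.int64(105)), (np.int64(519), np.int64(324), np.int64(124)), (np.int64(518), np.int64(332), np.int64(129)), (np.int64(518), np.int64(340), np.int64(136)), (np.int64(517), np.int64(347), np.int64(141)), (np.int64(514), np.int64(353), np.int64(143))]
243 [(np.int64(510), np.int64(313), np.int64(100)), (np.int64(518), np.int64(326), np.int64(116)), (np.int64(518), np.int64(334), np.int64(122)), (np.int64(520), np.int64(343), np.int64(131)), (np.int64(518), np.int64(349), np.int64(135)), (np.int64(516), np.int64(356), np.int64(139))]
```

View pics/c4.png

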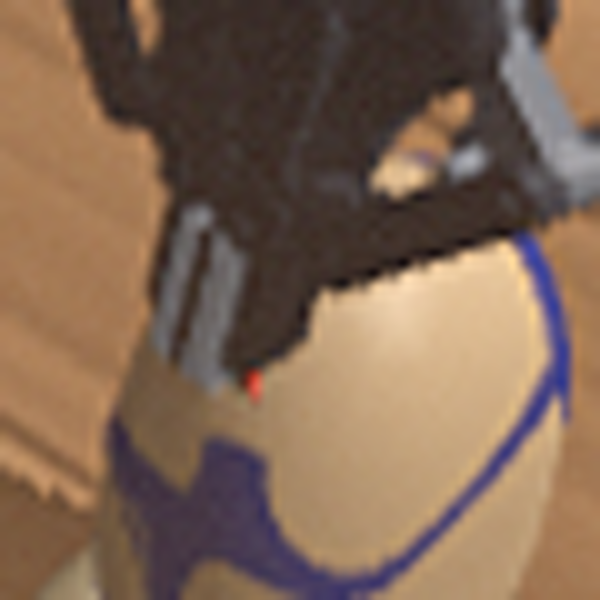

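The tip is on the cross, around (255,385), and the stone has only started to rock. The force is mostly upward because the cross rises as it swings in, so from here I'll push along that rising arc.

Request:
arm_command(
  targets=[
    [[0, 0, -0.15, 0, 0, 0, 1], [0.15, 0, -0.2, 0, 0, 0, 1], [0.3, 0, -0.25, 0, 0, 0, 1], [0.4, 0, -0.28, 0, 0, 0, 1], [0.4, 0, -0.28, 0, 0, 0, 1]],
  ],
)

```text
t: 5.9
tcp_pos: [0.5139, 0.3337, 0.1796]
tcp_rot: [0.085, 0.996, -0.0, -0.0]
wrist_force: [-0.3, -0.4, -1.2]
opening: -0.0
grip_force: 0.0
```

```bash
python3 chk.py
```

```text
5.95 [0.51402666 0.3335907  0.17953076] [ 0.29364593 -0.45959491  0.23461291]
px shift u,v [ 2.0075073 -1.8016205]
x at z=.11 [0.4572 0.515  0.5235] [0.4535 0.5086 0.5185]
```

Request:
arm_command(
  targets=[
    [[0.15, 0, -0.06, 0, 0, 0, 1], [0.3, 0, -0.12, 0, 0, 0, 1], [0.4, 0, -0.15, 0, 0, 0, 1], [0.4, 0, -0.15, 0, 0, 0, 1], [0.4, 0, -0.15, 0, 0, 0, 1]],
  ],
)

```text
t: 6.45
tcp_pos: [0.5105, 0.3343, 0.1813]
tcp_rot: [0.085, 0.996, -0.0, 0.0]
wrist_force: [0.2, 0.1, 0.2]
opening: -0.0004
grip_force: 0.0
```

```bash
python3 chk.py
```

```text
6.5 [0.51049782 0.33425486 0.18128259] [-0.49059862 -0.38478866  1.08451884]
px shift u,v [ 4.6931763 -3.4824524]
x at z=.11 [0.4572 0.515  0.5235] [0.452  0.5054 0.5129]
```

The shift jumped, so the stone has probably dropped upright. I'll back the hand off and look.

Request:
arm_command(
  targets=[
    [[-0.5, 0, 0, 0, 0, 0, 1], [-1.5, 0, 0, 0, 0, 0, 1], [-3, 0, 0, 0, 0, 0, 1], [-4.5, 0, 0, 0, 0, 0, 1], [-6, 0, 0, 0, 0, 0, 1], [-6, 0, -2, 0, 0, 0, 1], [-6, 0, -5, 0, 0, 0, 1], [-6, 0, -10, 0, 0, 0, 1]],
  ],
)

```text
t: 7.3
tcp_pos: [0.5702, 0.3222, 0.2791]
tcp_rot: [0.086, 0.996, -0.002, -0.002]
wrist_force: [0.3, 0.8, 0.5]
opening: -0.0001
grip_force: 0.0
```

```bash
python3 chk.py; python3 -c "
from h import *
a=snapshot('scene');cv2.imwrite('pics/c5.png',cv2.resize(a['frame'][150:310,340:440,::-1],(375,600)))
print(goto([.60,.05,.28],122))"
```

```text
7.35 [0.57236358 0.32525148 0.29042656] [1.4358302 2.1655765 8.2995384]
px shift u,v [ 4.736023  -3.5559387]
x at z=.11 [0.4572 0.515  0.5235] [0.4513 0.5041 0.5122]
[ -7.42 -26.72   0.68] [0.01  0.003 0.84 ]
(array([0.6 , 0.05, 0.28]), Rotation.from_matrix(array([[-0.52991926,  0.8480481 ,  0.        ],
                            [ 0.8480481 ,  0.52991926,  0.        ],
                            [ 0.        ,  0.        , -1.        ]])))
```

View pics/c5.png

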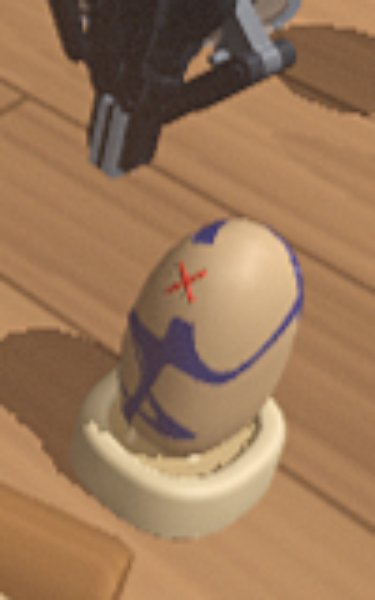

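The stone has clearly rocked over, with the cross now at (186,283), and the hand is off it. I'll draw well clear and measure the cross against its upright position, expected at about x 0.497, z 0.164.

Request:
arm_command(
  targets=[
    [[-1, -3.3, 0, 0, 0, 0.1, 1], [-2, -6.6, 0, 0, 0, 0.2, 1], [-3, -10, 0, 0, 0, 0.3, 1], [-4, -14, 0, 0, 0, 0.4, 1], [-5, -18, 0, 0, 0, 0.5, 1], [-6, -22, 0, 0, 0, 0.6, 1], [-7, -26, 0, 0, 0, 0.7, 1], [-7, -26, 0, 0, 0, 0.7, 1]],
  ],
)

```text
t: 8.2
tcp_pos: [0.5963, 0.0472, 0.2809]
tcp_rot: [0.428, 0.904, -0.002, 0.001]
wrist_force: [-0.4, -0.0, -0.8]
opening: 0.0001
grip_force: 0.0
```

Request:
arm_command(
  targets=[
    [[-5, 0, 0, 0, 0, 0.1, 1], [-10, 0, 0, 0, 0, 0.2, 1], [-15, 0, 0, 0, 0, 0.3, 1], [-20, 0, 0, 0, 0, 0.4, 1], [-20, 0, 0, 0, 0, 0.4, 1], [-20, 0, 0, 0, 0, 0.4, 1]],
  ],
)

```text
t: 8.8
tcp_pos: [0.724, -0.0987, 0.2797]
tcp_rot: [0.594, 0.804, -0.0, -0.001]
wrist_force: [-0.3, 0.8, -0.1]
opening: -0.0001
grip_force: 0.0
```

```bash
python3 chk.py
python3 - <<'E'
from h import *
for n in("scene","top"):
    s=snapshot(n);P=pts(s);i=cv2.cvtColor(s["frame"],cv2.COLOR_RGB2HSV).astype(int)
    m=((i[...,0]<6)|(i[...,0]>174))&(i[...,1]>150)&(P[...,2]>.13)&(abs(P[...,0]-.48)<.08)&(abs(P[...,1]-.34)<.08)
    print("cross",P[m].mean(0),m.sum())
    t=P[(P[...,2]>.1)&(abs(P[...,0]-.48)<.09)&(abs(P[...,1]-.34)<.09)];T=t if n=="scene" else np.r_[T,t]
    o=np.load(n+".npz")["frame"];print("other changes",[cv2.boundingRect(c) for c in cv2.findContours(cv2.morphologyEx((cv2.absdiff(o,s["frame"]).max(2)>50).astype(np.uint8),cv2.MORPH_OPEN,np.ones((3,3))),0,2)[0]])
for z in(.11,.13,.15,.165):
    q=T[abs(T[:,2]-z)<.004];print(z,cv2.fitEllipse((q[:,:2]*1000).astype(np.float32)))
print("top",T[:,2].max(),read_state()["tcp_pos"])
cv2.imwrite("pics/c6.png",cv2.resize(s["frame"][...,::-1],(800,600)))
E
```

```text
8.85 [ 0.72357425 -0.09685085  0.28043176] [-0.255491   -0.15971643  0.19964967]
px shift u,v [ 4.7582703 -3.55365  ]
x at z=.11 [0.4572 0.515  0.5235] [0.4501 0.5034 0.5127]
cross [0.4987554  0.33644322 0.1622359 ] 17
other changes [(385, 263, 3, 3), (331, 245, 18, 23), (370, 240, 3, 4), (383, 235, 15, 21), (370, 234, 4, 5), (386, 214, 4, 5), (393, 211, 4, 4), (404, 209, 17, 27), (129, 166, 35, 28), (105, 138, 54, 30), (301, 117, 17, 10), (292, 114, 7, 5), (220, 110, 21, 10), (276, 109, 3, 3), (227, 104, 62, 19), (200, 104, 19, 17), (206, 103, 7, 6), (215, 102, 6, 9), (205, 95, 10, 5), (200, 94, 3, 3), (220, 82, 104, 32), (401, 79, 3, 3), (369, 77, 4, 9), (399, 72, 3, 4), (418, 65, 3, 3), (369, 60, 6, 16), (403, 59, 3, 3), (417, 56, 4, 7), (371, 53, 6, 6), (375, 49, 5, 3), (425, 47, 3, 3), (415, 47, 5, 3), (229, 35, 7, 5), (362, 23, 17, 23), (409, 20, 6, 5), (201, 17, 3, 3), (201, 1, 25, 45), (353, 0, 18, 17), (121, 0, 86, 143)]
cross [0.49990639 0.33659846 0.16183838] 3
other changes [(505, 375, 7, 9), (360, 374, 59, 10), (317, 336, 7, 9), (326, 331, 29, 53), (504, 311, 6, 4), (336
[... 387 characters left out ...]
 135), (344, 198, 23, 24), (320, 195, 12, 11), (334, 190, 14, 19), (383, 142, 60, 100), (313, 135, 4, 4), (336, 132, 8, 6), (355, 124, 4, 9), (311, 100, 46, 24), (343, 96, 3, 3), (294, 91, 87, 102), (299, 76, 55, 25)]
0.11 ((467.2923278808594, 341.2789306640625), (73.22541809082031, 91.32299041748047), 80.36504364013672)
0.13 ((467.5735168457031, 341.49383544921875), (70.4457778930664, 89.17632293701172), 78.42955780029297)
0.15 ((467.4930114746094, 341.6300354003906), (62.575721740722656, 78.78518676757812), 76.08251953125)
0.165 ((467.2765197753906, 341.59661865234375), (49.695648193359375, 62.46381378173828), 79.17857360839844)
top 0.18326595934664858 [ 0.72316338 -0.09547155  0.28143794]
```

View pics/c6.png

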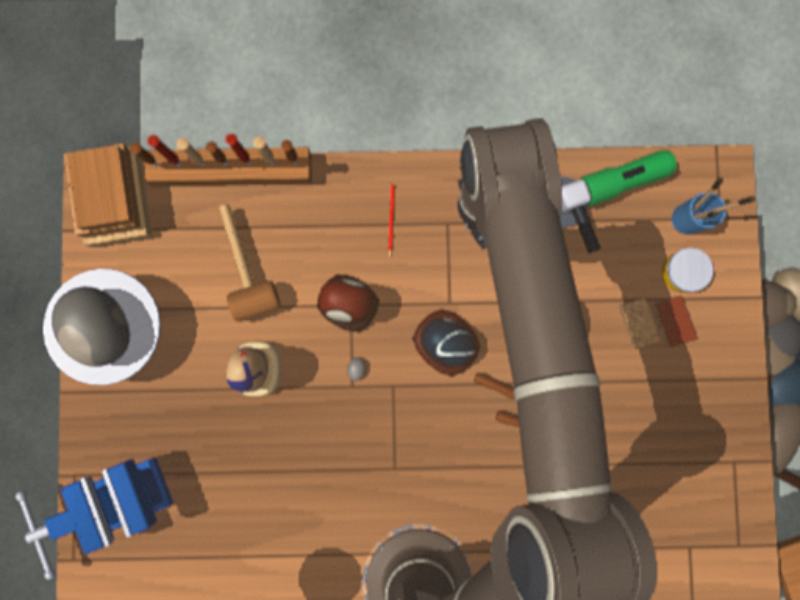

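The horizontal slices of the stone now share one centre at (0.467, 0.341), so it stands upright and centred in the stand. The cross moved about 19 mm, other things look undisturbed, and the hand is well clear at the top right.

```bash
python3 -c "
from station import *
print(finish_job())"
```

```text
the job is handed in; nothing more can be done
None
```

The tall stone has rocked back upright in its recess from light fingertip pushes at the cross (about 5 N at most in the readings), the hand is well clear, nothing else looks disturbed in the last pictures, and the job was handed in about 9 s into the 32 s allowed.

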